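# Tip sugar lumps from a flap caddy into the grinder

## Task

Load the small grinder: pick up the clear sugar caddy, rest its pouring lip lightly on the rim of the steel hopper, and tip it just far enough (never past 60 degrees) that the blue flap swings open and all three brown sugar lumps slide out into the hopper. Stand the empty caddy upright again in the middle of its cork mat with the flap shut, and turn the grinder's dial so that its red pointer line is on the red mark. Leave the mug, the lemon and the garlic bulb where they are.

Things in the scene. Friction and masses are not known exactly. Their poses are not given: they have to be found in the camera images.
- caddy: Loose sugar caddy, about 0.22 kg, 100 long (x) x 50 wide (y) x 56 high, closed top; flat clear upright sides, 50 mm over both, free to grip from x = -25 to +45. Origin: underside, 55 mm behind the lip's tip; x to its back, z up: flap and lip face -x. Lip down about y, the lumps slide on its smooth 4 mm floor at 25 to 37 degrees or a little more. Starts on the mat, lip to the robot within 35 degrees.
- caddy_lip (a point): Middle of the tip of the caddy's pouring lip, at its underside: 55 mm in front (-x) of the caddy's origin, same height. The lip is the floor running on 14 mm past the flap's foot, with 12 mm high cheeks.
- caddy_flap (a joint): Blue front flap of the caddy, 40 wide x 44 high, hinged along its upper edge (30 mm in front of the caddy's origin, 50 mm up). 0 = shut, grows as it swings outward, to 1.5 rad. Hangs freely: when shut it leans foot forward, so it opens by itself once the caddy is tipped lip down by more than 14 degrees, and falls shut when the caddy is upright.
- lump_a: Brown sugar lump, 16 mm cube, 12 g, at the start inside the caddy on its floor. Origin at the middle of the cube's underside.
- lump_b: Brown sugar lump, as lump_a.
- lump_c: Brown sugar lump, as lump_a.
- mat: Cork mat, fixed to the worktop, 150 (x) x 100 (y) x 6 thick; origin under its centre, its top 6 mm higher. The caddy starts on it.
- grinder: Small electric grinder, fixed to the worktop: white housing 126 (x) x 236 (y), flat top at 48 mm above the worktop, steel hopper on it at y = -60 mm, dial at y = +65 mm. Origin under its centre.
- hopper_rim (a point): Centre of the hopper's mouth, at rim height, 105 mm above the worktop. The hopper is round, open at the top, rim 110 mm across outside, wall 4 mm, inside about 50 mm deep.
- dial_axis (a point): On the dial's upright axis at the top of its grip, 82 mm above the worktop. The grip is an upright bar 42 long x 12 thick x 26 high on a round skirt 48 mm across, its top 57 mm above the worktop; the red pointer line runs along the bar from the axis to one end.
- red_mark (a point): The red mark on the dial's scale, on the housing's top 34 mm from the dial's axis: the direction in which the pointer must end.
- dial (a joint): Angle of the dial, rad, growing clockwise seen from above, 0 to 5.24 between stops. The pointer points at the red mark at 3.14. At joint value a the pointer's direction, counter-clockwise from the grinder's +x, is 2.618 - a. It stays where it is left (friction 0.04 N m). It starts between 1.2 and 2.0.
- mug: White mug, 78 across, 97 high, with handle, loose, behind the middle of the work. Bystander.
- lemon: Lemon, 76 x 56 x 55, loose, at the right of the work. Bystander.
- garlic: Garlic bulb, 60 x 57 x 58, loose, at the left of the work. Bystander.
Mind the look-alikes: they are no part of the job. What is shaped like the caddy but pink is not meant.

How it is judged:
By the outcome, as a careful person would: the job done as asked, in the order asked, and still so for the second after the job is handed in, with the robot touching nothing.
It also fails if it takes over 72 s, if anything falls off the work surface, if the arm or the gripper's body presses on something with over 40 N, if the wrist force passes 120 N, or if a joint passes its speed limit or range.

## Robot

A 6-joint arm with a two-finger parallel gripper is mounted at the origin on a cart in front of the work surface, level with it; the furniture and walls round the work are solid. World frame = base frame: x ahead of the robot, y to its left, z up, the work surface at z = 0. Lengths are in m, angles in rad, forces in N, time in s.
With the tool pointing down it reaches from about 0.425 to 0.95 m from the base axis. Payload 3.5 kg.
Tool frame: the origin (TCP) lies on the centre line of the jaws, within the pads' length; the fingertips stand 17 mm ahead of it and the grasp point (between the pads) lies 2 mm behind it; z points along the fingers, y is the line along which they close (so a half turn about z gives the same grasp; the last joint's range is limited). The gripper opens to 85 mm and grips with 20 to 120 N. Pads are 22 mm wide; open, the fingers measure 114 mm over their backs; the gripper's body (76 mm by 85 mm) begins 54 mm behind the grasp point. The pads swing forward as they close: fully open they stand 13 mm farther back than shut.
Start: joints at [1.075, 0.286, 1.577, -0, 1.279, -0.15], TCP at [0.229, 0.635, 0.248] pointing down, gripper open.
Joint ranges: [-2.77, 2.77], [-0.9, 2.22], [0.21, 2.48], [-1.53, 4.67], [0.24, 2.81], [-2.84, 2.84]. Speed limits (rad/s): [2.79, 2.79, 3.14, 3.14, 3.14, 3.14].

## Interface

Orientations are given as a unit quaternion [x, y, z, w].
In Python, from plant import ctrl gives the robot as it stands. The module is installed in compiled form; this text tells all that it offers.
- The arm moves only by the tool drive_tool, never from a script. Its argument "moves" is a list of rows, each a list of 3 entries, a list of its own where there are three numbers: the turn, a rotation vector about the tool's x, y, z in rad, then the shift along the tool's x, y, z in m, then the finger opening in m, from 0 to 0.0854. A call has 1 to 5 rows; each row shifts and turns the commanded pose from where the row before left it, along the tool's axes as they then stand; what a row does not reach is not made up. A row lasts 1/8 s, in which the tool goes at most 62.5 mm and 10.7 degrees, less where a joint would pass 70% of its speed; a pose out of reach is approached as far as the arm can. A call with a gripper value outside its range is refused whole. The fingers move at their own pace and stop on an object; "grip_force" is the grip in N (left out, the last holds). Time passes only in rows, so rows that do not move let the fingers close. It gives the time, the measured TCP pose, the force, the opening and the grip force at its end, in the units of the state.
- ctrl.get_state(): the state, without advancing time (a new reading comes with each control period).
- ctrl.read_camera(name): name is "scene" or "top" or "wrist"; returns a dict with "image" (384x512x3 uint8, red, green, blue), "fx", "fy", "cx", "cy" (pixels), "R" (3x3) and "t" (3): a world point X has camera coordinates R X + t. Camera axes: x right, y down, z forward; pixel columns grow to the right and rows downward; lengths in m; the calibration is good to about 2 mm. A picture is of the moment at which its call begins. There is no depth.
- ctrl.sign_off(): hands the job in; it is judged then, once.
The state is a dict: "time": time; "qpos": joint angles; "dq": joint speeds; "joint_efforts": joint torques, N m; "eef_pos": TCP position; "tcp_rot": TCP orientation; "contact_force": force on the tool from outside, world axes, zero at the start; "wrist_torque": the same for the moment, N m; "opening": opening from 0.0 (shut) to 1.0 (fully open); "finger_force": force on a finger pad.
Only numpy, scipy, OpenCV 4.12 (cv2) and the standard library are available. Lean on these libraries where they do the work, as an engineer would, in place of code of your own. Each camera call takes 0.05 s, during which the arm holds its last target. There are 200 camera calls.

## Working session

There is one attempt and no reset: what is moved stays moved. The work goes in short steps, Python scripts to look and compute and a tool call to move; the robot and the scene stay as the last step left them, time stands still between calls to the robot, and variables do not carry over. Pictures are saved under pics/ and viewed, at most 12 in all, crops included, and the job is handed in when it is done.

Besides the shell and the picture viewer there is one more tool, called by a JSON object that holds its "op" and its "data", one argument or row to a line. drive_tool: Moves the arm, as the interface text tells. Its arguments: {"type":"object","properties":{"moves":{"type":"array","items":{"type":"array"}},"grip_force":{"type":"number"}},"required":["moves"]}

```bash
mkdir -p pics
cat > h.py <<'E'
import numpy as np, cv2
from scipy.spatial.transform import Rotation as Ro
from plant import ctrl
def cam(n):
    c=ctrl.read_camera(n); c['n']=n; return c
def ray(c,u,v,z):
    R=np.array(c['R']);t=np.array(c['t']);o=-R.T@t
    d=R.T@np.array([(u-c['cx'])/c['fx'],(v-c['cy'])/c['fy'],1]); return o+d*(z-o[2])/d[2]
def proj(c,X):
    p=np.array(c['R'])@np.array(X)+np.array(c['t']); return np.array([c['fx']*p[0]/p[2]+c['cx'],c['fy']*p[1]/p[2]+c['cy']])
def save(c,f,crop=None,s=1):
    im=c['image'][:,:,::-1]
    if crop: a,b,w,h=crop; im=im[b:b+h,a:a+w]
    cv2.imwrite('pics/'+f,cv2.resize(im,None,fx=s,fy=s,interpolation=cv2.INTER_CUBIC))
E
python3 - <<'E'
from h import *
import pickle
a=cam('top');b=cam('scene');pickle.dump((a,b),open('c.pkl','wb'))
im=np.hstack([a['image'],b['image']])[:,:,::-1]
cv2.imwrite('pics/a.png',cv2.resize(a['image'][:,:,::-1],None,fx=1.5,fy=1.5));save(b,'b.png',None,1.5)
for c in(a,b): print(c['n'],c['fx'],-np.array(c['R']).T@c['t'],np.round(c['R'],2).tolist())
s=ctrl.get_state();print(s)
E
```

```text
top 357.91047148797145 [ 0.32726694 -0.07841879  1.27209438] [[-0.01, -1.0, 0.0], [-0.99, 0.01, -0.13], [0.13, -0.0, -0.99]]
scene 434.4068004332906 [-0.37676607 -0.74964003  1.26906222] [[0.6, -0.8, 0.0], [-0.58, -0.44, -0.69], [0.55, 0.41, -0.72]]
{'time': 0.1, 'qpos': array([ 1.07501570e+00,  2.87152141e-01,  1.57805615e+00,  4.53738829e-06,
        1.27860341e+00, -1.49982549e-01]), 'dq': array([ 0.00025364, -0.00048187, -0.00259802,  0.00113025,  0.00061829,
        0.00051689]), 'joint_efforts': array([ 8.70448421e-04, -4.07297802e+01, -2.93697864e+01, -1.18123648e-04,
        3.46448025e-03,  2.33107920e-05]), 'eef_pos': array([0.2284764 , 0.63455247, 0.24702158]), 'tcp_rot': array([ 1.72039425e-01,  9.85089440e-01, -1.05149813e-03, -3.54111450e-04]), 'contact_force': array([-0.50022509,  0.26227568,  0.61025826]), 'wrist_torque': array([-0.05273852, -0.02881292,  0.01025356]), 'finger_force': 0.0, 'opening': 0.9999053164870044}
```

View pics/a.png

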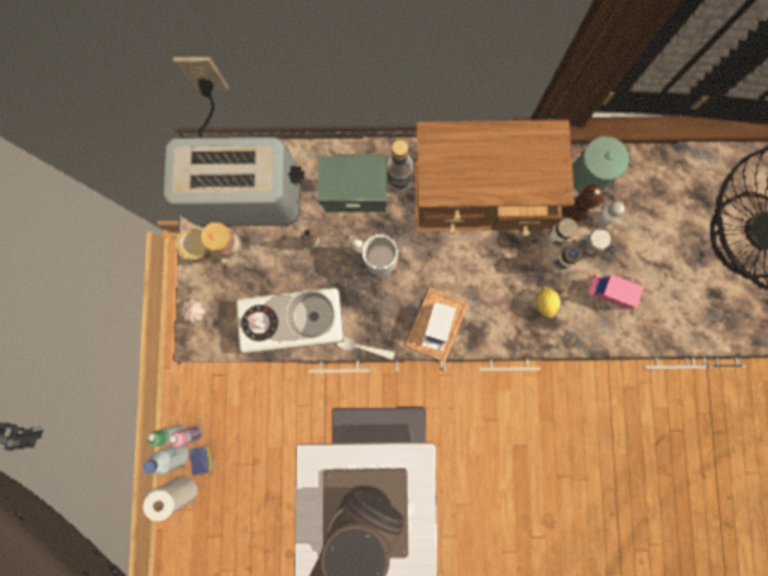

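View pics/b.png

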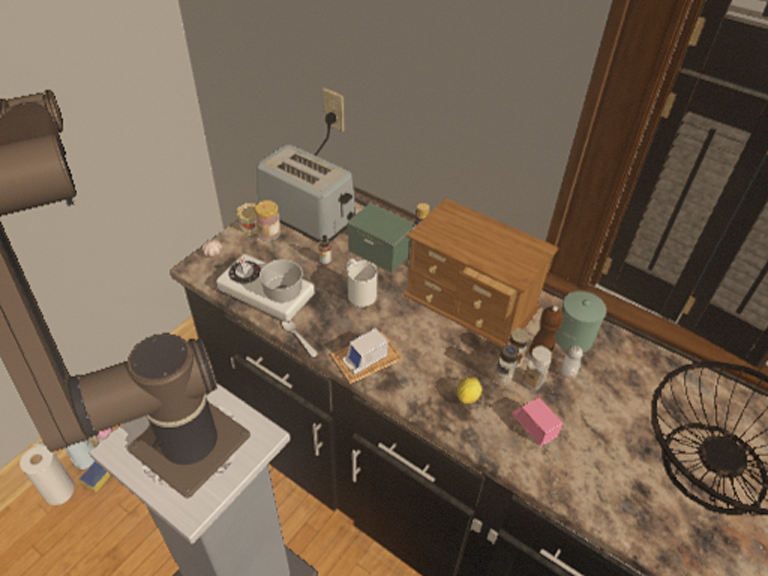

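Top view (1.5x): caddy candidates are the white/clear one with the blue flap on the cork mat at (437,325), the pink look-alike at (617,291), and the green box at (352,183), which is no caddy. I choose the one on the mat. Grinder is at (290,320), with the hopper at (313,315) and the dial at (259,322). Mug is at (380,253), lemon at (547,302), garlic at (195,312).

Run:
```python
from h import *
import pickle
a,b=pickle.load(open('c.pkl','rb'))
A=a['image'];crop=A[175:255,145:325]
p=cv2.resize(crop,None,fx=4.4,fy=4.4,interpolation=cv2.INTER_CUBIC)
B=b['image'][165:260,140:275]
q=cv2.resize(B,(int(135*792/135/3*1.0)*1,int(95*792/135/3)),interpolation=cv2.INTER_CUBIC)
cv2.imwrite('pics/c.png',p[:,:,::-1])
hsv=cv2.cvtColor(A,cv2.COLOR_RGB2HSV)
def blobs(m,box,k=40):
    x,y,w,h=box;mm=np.zeros_like(m);mm[y:y+h,x:x+w]=m[y:y+h,x:x+w]
    cs,_=cv2.findContours(mm,cv2.RETR_EXTERNAL,cv2.CHAIN_APPROX_NONE)
    return [c for c in cs if cv2.contourArea(c)>=k]
w=cv2.inRange(hsv,(0,0,165),(179,50,255))
for z,nm,box,m in[(0.048,'grinder',(150,185,85,60),cv2.inRange(hsv,(0,0,120),(179,60,255))),(0.062,'caddytop',(270,185,45,60),w),(0.006,'mat',(265,185,60,60),cv2.inRange(hsv,(5,90,90),(20,255,255))),(.04,'blue',(270,185,45,60),cv2.inRange(hsv,(105,70,20),(135,255,255)))]:
    for c in blobs(m,box,6):
        r=cv2.minAreaRect(c);P=[ray(a,u,v,z)[:2] for u,v in cv2.boxPoints(r)];P=np.array(P)
        print(nm,cv2.contourArea(c),'px',np.round(r[0]),'ctr',P.mean(0).round(4),'corners',P.round(3).tolist())
red=cv2.inRange(hsv,(0,110,70),(8,255,255))|cv2.inRange(hsv,(172,110,70),(179,255,255))
for c in blobs(red,(155,190,40,50),0): print('red',c.reshape(-1,2).mean(0),len(c),ray(a,*c.reshape(-1,2).mean(0),.06).round(3))
```

```text
grinder 2524.5 px [195. 214.] ctr [0.4305 0.1605] corners [[0.494, 0.296], [0.51, 0.037], [0.366, 0.027], [0.351, 0.282]]
caddytop 25.0 px [288. 230.] ctr [ 0.3705 -0.1554] corners [[0.37, -0.133], [0.381, -0.136], [0.371, -0.178], [0.359, -0.175]]
caddytop 292.5 px [293. 214.] ctr [ 0.4236 -0.1734] corners [[0.394, -0.139], [0.468, -0.161], [0.453, -0.208], [0.38, -0.185]]
mat 12.5 px [310. 225.] ctr [ 0.3899 -0.2354] corners [[0.403, -0.226], [0.406, -0.242], [0.376, -0.245], [0.374, -0.229]]
mat 36.0 px [322. 194.] ctr [ 0.4993 -0.2806] corners [[0.525, -0.272], [0.524, -0.29], [0.474, -0.289], [0.474, -0.271]]
mat 1731.5 px [295. 214.] ctr [ 0.4281 -0.1844] corners [[0.534, -0.083], [0.532, -0.291], [0.322, -0.284], [0.325, -0.08]]
mat 9.0 px [276. 187.] ctr [ 0.5257 -0.1169] corners [[0.523, -0.098], [0.543, -0.126], [0.529, -0.136], [0.508, -0.108]]
red [176.875 205.875] 8 [0.457 0.221 0.06 ]
```

View pics/c.png

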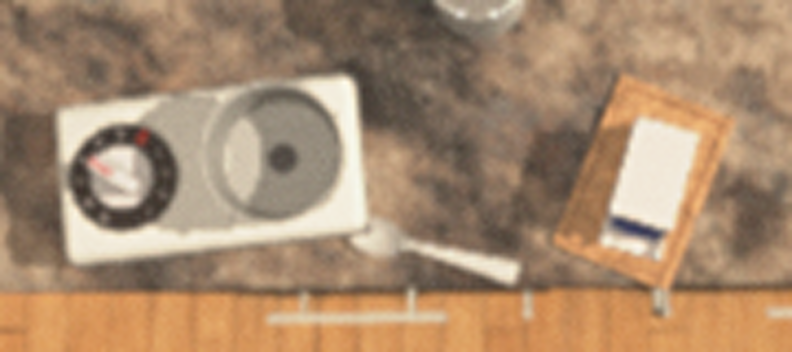

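Close crop: the caddy stands on the cork mat with its blue flap and lip toward the robot, lip at crop (630,250). Dial pointer end is at (90,158), red mark at (142,137), hopper rim centre near (275,152).

Run:
```python
from h import *
import pickle
a,b=pickle.load(open('c.pkl','rb'))
P=lambda u,v,z:ray(a,145+(u+.5)/4.4-.5,175+(v+.5)/4.4-.5,z)[:2]
mat=np.array([P(u,v,.006) for u,v in[(622,73),(733,122),(665,288),(555,242)]])
print('mat',mat.mean(0),mat.round(3).tolist())
d=(mat[0]+mat[1]-mat[2]-mat[3]);print('yaw',np.degrees(np.arctan2(d[1],d[0])))
g=np.array([P(u,v,.048) for u,v in[(57,108),(352,75),(365,230),(75,264)]])
d=g[0]-g[1]+g[3]-g[2];yg=np.arctan2(d[1],d[0])-np.pi/2
c=g.mean(0);e=lambda x,y:c+np.array([x*np.cos(yg)-y*np.sin(yg),x*np.sin(yg)+y*np.cos(yg)])
print('grinder',c,np.degrees(yg),'hop',e(0,-60e-3),'dial',e(0,65e-3),'mark',e(-.034*np.cos(.5236),.065)) 
print('rim circle img',P(275,152,.105))
rm=P(142,137,.048);pe=P(90,158,.082);dc=e(0,.065)
print('redmark seen',rm,'ang rel',np.degrees(np.arctan2(*(rm-dc)[::-1])-yg),'expected',np.degrees(2.618-3.14))
print('pointer end',pe,'ang',np.degrees(np.arctan2(*(pe-dc)[::-1])-yg))
# caddy top
t=np.array([P(u,v,.062) for u,v in[(637,118),(699,133),(664,226),(614,212)]])
lip=np.array([P(u,v,.008) for u,v in[(600,246),(656,260)]]);print('caddy top',t.mean(0),t.round(3).tolist(),'lip',lip.mean(0),lip.round(3).tolist())
print('mug',P(480,0,.097))
from cv2 import matchTemplate
# proj in scene view check of hopper
for X in [(*e(0,-.06),.105),(*dc,.082),(*mat.mean(0),.006)]: print(proj(b,X)*1.5)
```

```text
mat [ 0.4230201  -0.16993917] [[0.511, -0.154], [0.47, -0.243], [0.337, -0.185], [0.375, -0.098]]
yaw -23.01538751333838
grinder [0.43281489 0.1690027 ] 5.938409302514546 hop [0.43902245 0.10932468] dial [0.42609003 0.23365389] mark [0.3968032  0.23060755]
rim circle img [0.43985119 0.11114026]
redmark seen [0.45825179 0.2243871 ] ang rel -22.01171693054001 expected -29.908396905828987
pointer end [0.43904423 0.25503254] ang 52.848203420787016
caddy top [ 0.42529221 -0.17346453] [[0.467, -0.162], [0.455, -0.209], [0.384, -0.181], [0.395, -0.142]] lip [ 0.36511625 -0.15591204] [[0.371, -0.134], [0.359, -0.178]]
mug [ 0.55468713 -0.0418317 ]
[280.66515917 274.57897624]
[242.5748198  263.37962078]
[365.19582067 355.47622028]
```

{"op": "drive_tool", "data": {
  "moves": [
    [[0,0,0],[-0.046,-0.0345,0],0.085],
    [[0,0,0],[-0.046,-0.0345,0],0.085],
    [[0,0,0],[-0.046,-0.0345,0],0.085],
    [[0,0,0],[-0.046,-0.0345,0],0.085],
    [[0,0,0],[-0.046,-0.0345,0],0.085]
  ]
}}

```text
time: 0.72
eef_pos: [0.3872, 0.393, 0.2479]
tcp_rot: [0.172, 0.985, -0.0, -0.0]
contact_force: [0.8, 0.1, 0.4]
opening: 0.994
finger_force: 0.0
```

{"op": "drive_tool", "data": {
  "moves": [
    [[0,0,0],[-0.046,-0.0345,0],0.085],
    [[0,0,0],[-0.046,-0.0345,0],0.085],
    [[0,0,0],[-0.046,-0.0345,0],0.085],
    [[0,0,0],[-0.0107,-0.052,0],0.085],
    [[0,0,0],[-0.0107,-0.052,0],0.085]
  ]
}}

```text
time: 1.35
eef_pos: [0.466, 0.1437, 0.2477]
tcp_rot: [0.172, 0.985, -0.0, -0.001]
contact_force: [0.7, -0.8, 0.5]
opening: 0.995
finger_force: 0.0
```

{"op": "drive_tool", "data": {
  "moves": [
    [[0,0,0],[-0.0107,-0.052,0],0.085],
    [[0,0,0],[-0.0107,-0.052,0],0.085],
    [[0,0,0],[-0.0107,-0.052,0],0.085],
    [[0,0,0],[-0.0107,-0.052,0],0.085],
    [[0,0,-0.058],[0,0,0],0.085]
  ]
}}

```text
time: 1.98
eef_pos: [0.4353, -0.0677, 0.248]
tcp_rot: [0.146, 0.989, -0.0, -0.0]
contact_force: [-0.1, 0.2, 0.2]
opening: 0.995
finger_force: 0.0
```

{"op": "drive_tool", "data": {
  "moves": [
    [[0,0,0],[-0.009,-0.052,0],0.085],
    [[0,0,0],[-0.009,-0.052,0],0.085],
    [[0,0,0],[0,0,0],0.085]
  ]
}}

```text
time: 2.35
eef_pos: [0.4231, -0.172, 0.248]
tcp_rot: [0.146, 0.989, -0.0, -0.0]
contact_force: [0.6, 0.8, 0.4]
opening: 0.993
finger_force: 0.0
```

Run:
```python
from h import *
import pickle
a=cam('wrist');pickle.dump(a,open('w.pkl','wb'));save(a,'w.png',None,1.5)
s=ctrl.get_state();print(s['eef_pos'],s['tcp_rot'],s['qpos'])
```

```text
[ 0.42329605 -0.17043536  0.2478615 ] [ 1.45066993e-01  9.89421627e-01  4.33997620e-04 -4.72569131e-04] [-6.05925295e-01 -2.13991519e-01  2.09250682e+00  3.75238576e-04
  1.26430974e+00 -1.88567363e+00]
```

View pics/w.png

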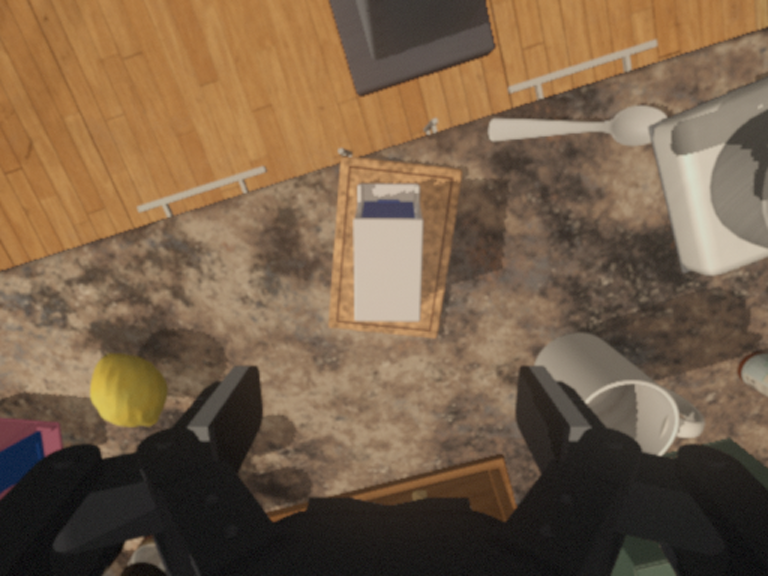

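Wrist view: caddy top corners (354,219), (422,220), (420,320), (353,320), with the blue flap and lip edge at row 185. Mat corners are (347,158), (461,169), (437,336), (330,327).

Run:
```python
from h import *
import pickle
a=pickle.load(open('w.pkl','rb'))
P=lambda u,v,z:ray(a,u/1.5,v/1.5,z)[:2]
print('cam',-np.array(a['R']).T@a['t'])
t=np.array([P(*p,.062) for p in[(354,219),(422,220),(420,320),(353,320)]])
l=np.array([P(*p,.008) for p in[(360,185),(418,186)]])
m=np.array([P(*p,.006) for p in[(347,158),(461,169),(437,336),(330,327)]])
for n,q in(('top',t),('mat',m)):
    d=q[2]+q[3]-q[0]-q[1];print(n,q.mean(0),np.degrees(np.arctan2(d[1],d[0])),np.linalg.norm(d)/2,np.linalg.norm(q[1]-q[0]))
print('lip',l.mean(0),np.degrees(np.arctan2(*(l[1]-l[0])[::-1]))-90)
```

```text
cam [ 0.35403857 -0.15170599  0.37309016]
top [ 0.42575053 -0.1741107 ] -17.704953958940663 0.07580757581797866 0.04830394498391521
mat [ 0.42394223 -0.16819046] -23.509565916370324 0.1464621220823246 0.09270813485522272
lip [ 0.36969318 -0.15571377] -17.78465514593975
```

{"op": "drive_tool", "data": {
  "moves": [
    [[0,0,0.018],[-0.004,-0.0025,0.05],0.085],
    [[0,0,0],[0,0,0.06],0.085],
    [[0,0,0],[0,0,0.06],0.085],
    [[0,0,0],[0,0,0.034],0.085],
    [[0,0,0],[0,0,0.01],0.085]
  ]
}}

```text
time: 3.02
eef_pos: [0.4253, -0.1705, 0.0319]
tcp_rot: [0.151, 0.988, 0.001, -0.003]
contact_force: [0.4, 0.6, 0.6]
opening: 0.997
finger_force: 0.0
```

{"op": "drive_tool", "data": {
  "moves": [
    [[0,0,0],[0,0,0],0.07],
    [[0,0,0],[0,0,0],0.06],
    [[0,0,0],[0,0,0],0.052],
    [[0,0,0],[0,0,0],0.045],
    [[0,0,0],[0,0,0],0.04]
  ],
  "grip_force": 35
}}

```text
time: 3.65
eef_pos: [0.4282, -0.174, 0.0361]
tcp_rot: [0.152, 0.988, -0.001, 0.001]
contact_force: [-2.1, -0.6, 6.6]
opening: 0.58
finger_force: 37.6
```

{"op": "drive_tool", "data": {
  "moves": [
    [[0,0,0],[0,0,-0.01],0.04],
    [[0,0,0],[0,0,-0.03],0.04],
    [[0,0,0],[0,0,-0.05],0.04],
    [[0,0,0],[0,0,-0.05],0.04],
    [[0,0,0],[0,0,-0.03],0.04]
  ]
}}

```text
time: 4.28
eef_pos: [0.4272, -0.1731, 0.207]
tcp_rot: [0.152, 0.988, -0.001, 0.001]
contact_force: [-0.1, -0.2, -3.0]
opening: 0.581
finger_force: 37.3
```

{"op": "drive_tool", "data": {
  "moves": [
    [[0,0,0],[-0.001,0.02,0],0.04],
    [[0,0,0],[-0.001,0.04,0],0.04],
    [[0,0,0],[-0.001,0.05,0],0.04],
    [[0,0,0],[-0.002,0.05,0],0.04],
    [[0,0,0],[-0.002,0.05,0],0.04]
  ]
}}

```text
time: 4.9
eef_pos: [0.4964, 0.0268, 0.204]
tcp_rot: [0.152, 0.988, 0.0, -0.001]
contact_force: [1.4, 0.2, -2.3]
opening: 0.58
finger_force: 37.3
```

{"op": "drive_tool", "data": {
  "moves": [
    [[0,0,0],[-0.002,0.05,0],0.04],
    [[0,0,0],[-0.001,0.04,0],0.04],
    [[0,0,0],[-0.001,0.026,0],0.04],
    [[0,0,-0.09],[0,0,0],0.04],
    [[0,0,-0.14],[0,0,0],0.04]
  ]
}}

```text
time: 5.52
eef_pos: [0.5346, 0.1351, 0.2035]
tcp_rot: [0.035, 0.999, -0.0, -0.001]
contact_force: [-0.0, -0.8, -2.6]
opening: 0.583
finger_force: 37.4
```

{"op": "drive_tool", "data": {
  "moves": [
    [[0,0,-0.14],[0,0,0],0.04],
    [[0,0,-0.12],[0,0,0],0.04],
    [[0,0,-0.06],[0,0,0],0.04],
    [[0,-0.09,0],[0,0,0],0.04],
    [[0,-0.085,0],[0,0,0],0.04]
  ]
}}

```text
time: 6.15
eef_pos: [0.5347, 0.1346, 0.2036]
tcp_rot: [-0.121, 0.989, 0.011, 0.087]
contact_force: [0.6, -0.2, -3.2]
opening: 0.579
finger_force: 37.4
```

```bash
cat >> h.py <<'E'
def pose():
    s=ctrl.get_state();return np.array(s['eef_pos']),Ro.from_quat(s['tcp_rot']),s
def want(p,yaw,tilt):
    # tool x=-caddy x, y=caddy y, tilted lip-down
    R=Ro.from_euler('z',yaw,degrees=True)*Ro.from_matrix(np.diag([-1,1,-1.]))*Ro.from_euler('y',-tilt,degrees=True)
    q,C,s=pose(); print('now',q.round(4),'cf',np.round(s['contact_force'],1),'q',np.round(s['qpos'],2)); print('shift',C.inv().apply(np.array(p)-q).round(4),'turn',(C.inv()*R).as_rotvec().round(4))
E
python3 - <<'E'
from h import *
want([.5358,.1339,.165],14,10)
c=cam('scene');save(c,'d.png',(130,120,200,150),3.8)
E
```

```text
now [0.5347 0.1346 0.2036] cf [ 0.6 -0.2 -3.2] q [ 0.05 -0.03  2.02  0.04  0.98 -1.79]
shift [ 0.0059 -0.0009  0.0382] turn [ 0.0006  0.0009 -0.0004]
```

View pics/d.png

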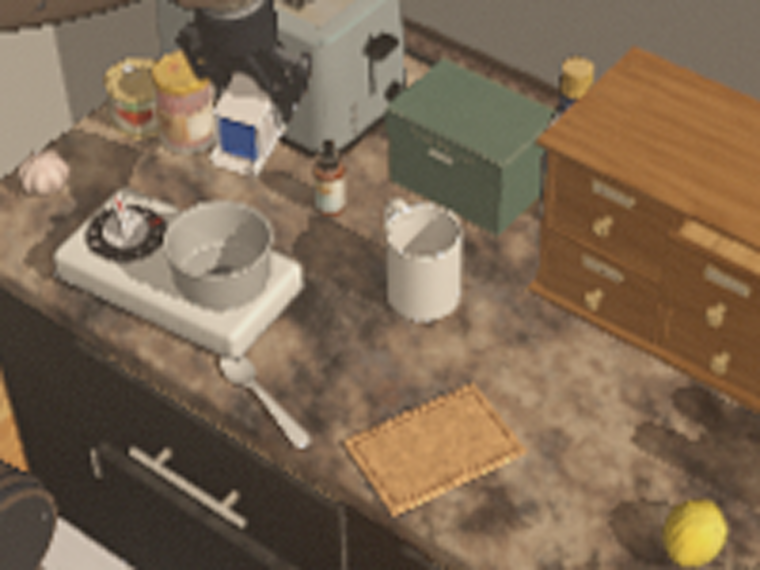

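The view shows the caddy held upright-ish with its flap shut. Hopper rim centre is at crop (219,240) and mat centre at (434,446), both matching my estimates. A quick kinematic estimate says q5 hits its limit near 44° of tilt in the radial plane, so I'll pour with the caddy turned to yaw -40°.

{"op": "drive_tool", "data": {
  "moves": [
    [[0.027,0,0.155],[0,0,0],0.04],
    [[0.027,0,0.155],[0,0,0],0.04],
    [[0.027,0,0.155],[0,0,0],0.04],
    [[0.027,0,0.155],[0,0,0],0.04],
    [[0.027,0,0.155],[0,0,0],0.04]
  ]
}}

```text
time: 6.82
eef_pos: [0.5347, 0.1345, 0.2037]
tcp_rot: [0.27, 0.959, -0.023, 0.083]
contact_force: [0.0, -1.1, -3.3]
opening: 0.578
finger_force: 37.4
```

{"op": "drive_tool", "data": {
  "moves": [
    [[0.027,0,0.155],[0,0,0],0.04],
    [[0,0,0],[0,0,0],0.04]
  ]
}}

```text
time: 7.08
eef_pos: [0.5351, 0.1348, 0.2038]
tcp_rot: [0.341, 0.936, -0.029, 0.081]
contact_force: [0.2, -0.2, -3.4]
opening: 0.579
finger_force: 37.4
```

Run:
```python
from h import *
want([.5157,.0465,.170],-40,10)
```

```text
now [0.5351 0.1348 0.2038] cf [ 0.2 -0.2 -3.4] q [ 0.12  0.01  1.98 -0.14  1.04 -0.69]
shift [-0.0354 -0.0801  0.0405] turn [ 0.0004 -0.0022  0.0001]
```

{"op": "drive_tool", "data": {
  "moves": [
    [[0,0,0],[-0.006,-0.014,0.007],0.04],
    [[0,0,0],[-0.012,-0.026,0.013],0.04],
    [[0,0,0],[-0.012,-0.026,0.013],0.04],
    [[0,0,0],[-0.006,-0.014,0.0075],0.04],
    [[0,0,0],[0,0,0],0.04]
  ]
}}

```text
time: 7.7
eef_pos: [0.5158, 0.045, 0.1697]
tcp_rot: [0.342, 0.936, -0.029, 0.081]
contact_force: [-0.4, 0.4, -1.8]
opening: 0.579
finger_force: 37.6
```

Run:
```python
from h import *
want([.5157,.0465,.1445],-40,10)
c=cam('scene');q,C,s=pose()
# caddy frame pts -> tool: tool x=-cx, y=cy, z=-cz ; TCP at (8,30)
f=lambda x,y,z:q+C.apply([-(x-.008),y,-(z-.030)])
im=c['image'].copy();K=4.8;x0,y0=150,130
im=cv2.resize(im[y0:y0+115,x0:x0+150],None,fx=K,fy=K,interpolation=cv2.INTER_CUBIC)
for p in [(-.055,0,0),(-.055,.025,0),(-.055,-.025,0),(-.03,.02,.05),(-.03,-.02,.05),(.045,-.025,0)]:
    u=proj(c,f(*p));cv2.circle(im,tuple(((u+.5-[x0,y0])*K).astype(int)),3,(0,255,0),1)
for t in np.arange(0,6.3,.3):
    u=proj(c,[.440+.055*np.cos(t),.110+.055*np.sin(t),.105]);cv2.circle(im,tuple(((u+.5-[x0,y0])*K).astype(int)),2,(255,0,255),-1)
cv2.imwrite('pics/e.png',im[:,:,::-1]);print('lip',f(-.055,0,0))
```

```text
now [0.5158 0.045  0.1697] cf [-0.4  0.4 -1.8] q [-0.06 -0.04  2.09 -0.12  0.95 -0.87]
shift [0.0054 0.0011 0.0247] turn [ 0.0006 -0.002  -0.0037]
lip [0.47301855 0.08242939 0.12999919]
```

View pics/e.png

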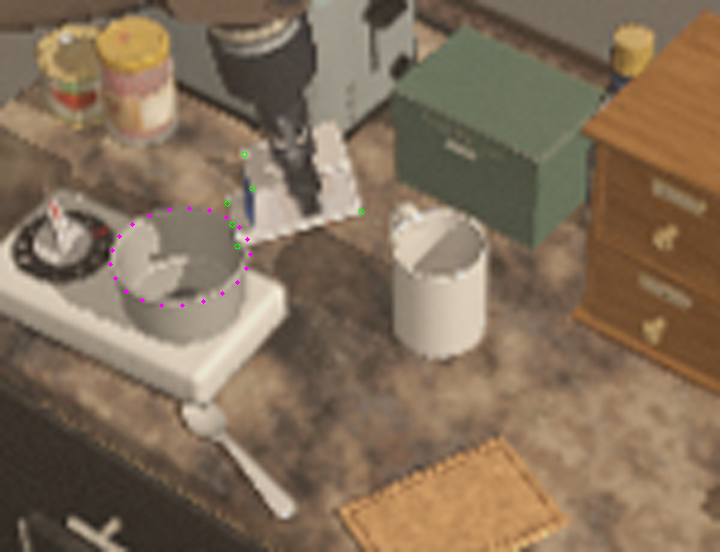

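Overlay: the rim circle and the lip/flap points (lip at (232,222)) match the picture, and the flap is shut. Lowering onto the rim.

{"op": "drive_tool", "data": {
  "moves": [
    [[0,0,0],[0.001,0.001,0.006],0.04],
    [[0,0,0],[0.001,0,0.006],0.04],
    [[0,0,0],[0.001,0,0.005],0.04],
    [[0,0,0],[0.0004,0,0.002],0.04],
    [[0,0,0],[0,0,0],0.04]
  ]
}}

```text
time: 8.38
eef_pos: [0.5171, 0.047, 0.1509]
tcp_rot: [0.341, 0.936, -0.029, 0.082]
contact_force: [0.9, 0.0, -2.4]
opening: 0.585
finger_force: 37.6
```

{"op": "drive_tool", "data": {
  "moves": [
    [[0,0,0],[0.0004,0,0.002],0.04],
    [[0,0,0],[0,0,0],0.04]
  ]
}}

```text
time: 8.62
eef_pos: [0.5171, 0.0469, 0.1492]
tcp_rot: [0.342, 0.936, -0.029, 0.082]
contact_force: [0.2, -0.7, -2.0]
opening: 0.583
finger_force: 37.6
```

{"op": "drive_tool", "data": {
  "moves": [
    [[0,0,0],[0.0004,0,0.002],0.04],
    [[0,0,0],[0,0,0],0.04]
  ]
}}

```text
time: 8.88
eef_pos: [0.517, 0.0469, 0.1469]
tcp_rot: [0.342, 0.936, -0.029, 0.082]
contact_force: [0.0, 1.3, -2.4]
opening: 0.583
finger_force: 37.6
```

{"op": "drive_tool", "data": {
  "moves": [
    [[0,0,0],[0.0003,0,0.0015],0.04],
    [[0,0,0],[0,0,0],0.04]
  ]
}}

```text
time: 9.12
eef_pos: [0.5172, 0.047, 0.1456]
tcp_rot: [0.342, 0.936, -0.029, 0.082]
contact_force: [0.6, 0.3, -1.5]
opening: 0.581
finger_force: 37.6
```

{"op": "drive_tool", "data": {
  "moves": [
    [[0,0,0],[0.0003,0,0.0015],0.04],
    [[0,0,0],[0,0,0],0.04]
  ]
}}

```text
time: 9.38
eef_pos: [0.5175, 0.0469, 0.1451]
tcp_rot: [0.342, 0.936, -0.029, 0.082]
contact_force: [-1.7, -0.6, 4.4]
opening: 0.578
finger_force: 38.3
```

{"op": "drive_tool", "data": {
  "moves": [
    [[0,0,0],[0.0002,0,0.001],0.04],
    [[0,0,0],[0,0,0],0.04]
  ]
}}

```text
time: 9.62
eef_pos: [0.5179, 0.0467, 0.1445]
tcp_rot: [0.341, 0.936, -0.029, 0.083]
contact_force: [-2.1, -0.9, 4.8]
opening: 0.582
finger_force: 38.5
```

{"op": "drive_tool", "data": {
  "moves": [
    [[0,-0.07,0],[0.002,0,-0.0046],0.04],
    [[0,-0.07,0],[0.002,0,-0.0043],0.04],
    [[0,-0.07,0],[0.002,0,-0.0043],0.04],
    [[0,0,0],[0,0,0],0.04]
  ]
}}

```text
time: 10.12
eef_pos: [0.5102, 0.0536, 0.1548]
tcp_rot: [0.336, 0.922, -0.064, 0.18]
contact_force: [0.7, 1.2, 2.6]
opening: 0.582
finger_force: 38.0
```

```bash
cat >> h.py <<'E'
def lip():
    q,C,s=pose();f=lambda x,y,z:q+C.apply([-(x-.008),y,-(z-.030)])
    l=f(-.055,0,0);z=C.apply([0,0,-1]);print('tilt',np.degrees(np.arccos(z[2])),'lip',l.round(4),'r',np.linalg.norm(l[:2]-[.44,.11]),'cf',np.round(s['contact_force'],1),'q',np.round(s['qpos'],2),s['time'])
E
python3 -c "
from h import *
lip()"
```

```text
tilt 22.01488249117023 lip [0.4742 0.0841 0.1034] r 0.04289553871286198 cf [0.7 1.2 2.6] q [ 0.02 -0.08  2.19 -0.36  0.77 -0.63] 10.125
```

{"op": "drive_tool", "data": {
  "moves": [
    [[0,-0.07,0],[0.002,0,-0.0044],0.04],
    [[0,-0.07,0],[0.002,0,-0.0043],0.04],
    [[0,-0.07,0],[0.002,0,-0.0043],0.04],
    [[0,-0.07,0],[0.002,0,-0.0043],0.04],
    [[0,0,0],[0,0,0],0.04]
  ]
}}

```text
time: 10.75
eef_pos: [0.4987, 0.0632, 0.1658]
tcp_rot: [0.324, 0.888, -0.11, 0.306]
contact_force: [-1.1, 2.2, 1.1]
opening: 0.58
finger_force: 37.9
```

{"op": "drive_tool", "data": {
  "moves": [
    [[0,0,0],[0,0,0],0.04],
    [[0,0,0],[0,0,0],0.04],
    [[0,0,0],[0,0,0],0.04],
    [[0,0,0],[0,0,0],0.04],
    [[0,0,0],[0,0,0],0.04]
  ]
}}

```text
time: 11.38
eef_pos: [0.4987, 0.0628, 0.1657]
tcp_rot: [0.325, 0.888, -0.11, 0.306]
contact_force: [-0.9, 5.2, 2.4]
opening: 0.583
finger_force: 38.2
```

```bash
python3 -c "
from h import *
lip();c=cam('top');d=cam('scene')
A=cv2.resize(c['image'][185:235,175:240],None,fx=6,fy=6,interpolation=cv2.INTER_CUBIC)
B=cv2.resize(d['image'][130:210,150:240],(390,347),interpolation=cv2.INTER_CUBIC)
M=np.zeros((347,790,3),np.uint8);M[:300,:390]=A;M[:347,400:790]=B;cv2.imwrite('pics/f.png',M[:,:,::-1])"
```

```text
tilt 37.95810279266296 lip [0.475  0.0831 0.1033] r 0.044168955862238325 cf [-0.9  5.2  2.4] q [ 0.13 -0.14  2.29 -0.81  0.68 -0.17] 11.375
```

View pics/f.png

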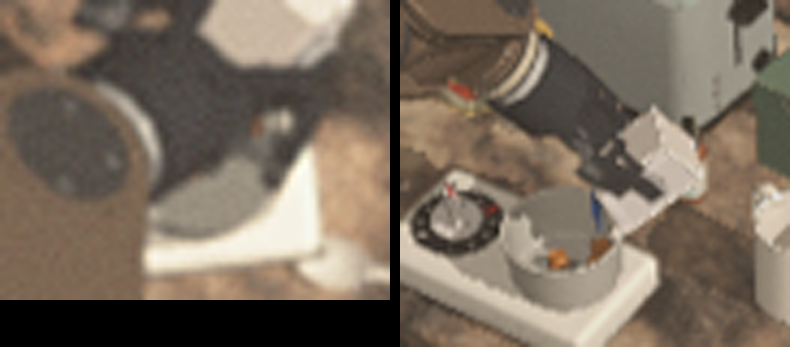

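Right half: brown lumps in the hopper at (558,258) and one at (598,248); left half shows brown at (258,125), near the lip. Flap is open. At least one lump may still be on the lip, so I'll tip a little more.

{"op": "drive_tool", "data": {
  "moves": [
    [[0,-0.07,0],[0.002,0,-0.0045],0.04],
    [[0,-0.07,0],[0.002,0,-0.0045],0.04],
    [[0,-0.04,0],[0.0012,0,-0.0025],0.04],
    [[0,0,0],[0,0,0],0.04],
    [[0,0,0],[0,0,0],0.04]
  ]
}}

```text
time: 12.1
eef_pos: [0.4899, 0.0694, 0.1711]
tcp_rot: [0.313, 0.857, -0.14, 0.385]
contact_force: [-1.6, 0.6, 1.7]
opening: 0.578
finger_force: 37.9
```

{"op": "drive_tool", "data": {
  "moves": [
    [[0,0,0],[0,0,0],0.04],
    [[0,0,0],[0,0,0],0.04],
    [[0,0,0],[0,0,0],0.04],
    [[0,0,0],[0,0,0],0.04],
    [[0,0,0],[0,0,0],0.04]
  ]
}}

```text
time: 12.72
eef_pos: [0.4898, 0.0698, 0.1711]
tcp_rot: [0.313, 0.857, -0.14, 0.385]
contact_force: [-0.5, -1.8, 1.5]
opening: 0.582
finger_force: 37.8
```

```bash
python3 -c "
from h import *
lip();c=cam('wrist');d=cam('scene')
A=cv2.resize(c['image'],(395,296))
B=cv2.resize(d['image'][140:210,160:230],(390,390),interpolation=cv2.INTER_CUBIC)
M=np.zeros((390,790,3),np.uint8);M[:296,:395]=A;M[:,400:790]=B;cv2.imwrite('pics/g.png',M[:,:,::-1])"
```

```text
tilt 48.36639074160871 lip [0.475  0.0824 0.1041] r 0.044573750355247486 cf [-0.5 -1.8  1.5] q [ 0.22 -0.14  2.34 -1.14  0.71  0.17] 12.725
```

View pics/g.png

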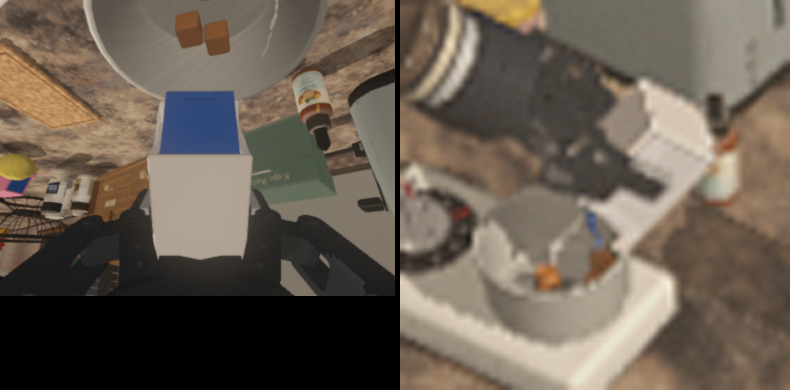

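Left: two lumps in the hopper at (188,28) and (217,38), flap open. Right: lumps at (548,275) and (600,262). I'll cross-project to see whether these are three different lumps.

```bash
python3 -c "
from h import *
c=cam('wrist');d=cam('scene')
for im,n,box in((c['image'],'w',None),(d['image'],'s',(160,140,70,70))):
    h=cv2.cvtColor(im,cv2.COLOR_RGB2HSV);m=cv2.inRange(h,(4,120,50),(16,255,255))
    k,_,st,ce=cv2.connectedComponentsWithStats(m)
    for i in range(1,k):
        u,v=ce[i]
        if n=='w' and st[i,4]>80 and v<120 and 110<u<420: print('w',ce[i],st[i,4],ray(c,u,v,.063).round(4),'->scene',proj(d,ray(c,u,v,.063)).round(1))
        if n=='s' and 160<u<230 and 140<v<210 and st[i,4]>4: print('s',ce[i],st[i],ray(d,u,v,.063).round(4),'->wrist',proj(c,ray(d,u,v,.063)).round(0))
"
```

```text
w [244.666171   37.6260223] 1345 [0.4534 0.0903 0.063 ] ->scene [194.2 190.8]
w [280.98567818  48.53327717] 1187 [0.4707 0.1008 0.063 ] ->scene [195.1 187. ]
w [395.63114754  92.31967213] 122 [0.543  0.1377 0.063 ] ->scene [200.  172.9]
s [219.16666667 165.        ] [218 164   3   3   6] [0.6261 0.1056 0.063 ] ->wrist [388. 162.]
s [217. 176.] [215 176   5   1   5] [0.5703 0.0718 0.063 ] ->wrist [324. 149.]
s [195.66666667 186.86666667] [194 185   5   5  15] [0.4728 0.0997 0.063 ] ->wrist [282.  52.]
s [186.25   189.5625] [184 188   5   4  16] [0.4397 0.1191 0.063 ] ->wrist [273. -25.]
```

Three distinct lumps lie in the hopper: (0.453,0.090), (0.471,0.101) and (0.440,0.119). Lifting off and bringing the caddy upright.

{"op": "drive_tool", "data": {
  "moves": [
    [[0,0,0],[-0.01,0,-0.009],0.04],
    [[0,0,0],[-0.018,0,-0.016],0.04],
    [[0,0,0],[-0.018,0,-0.016],0.04],
    [[0,0.07,0],[0,0,0],0.04],
    [[0,0.14,0],[0,0,0],0.04]
  ]
}}

```text
time: 13.55
eef_pos: [0.4882, 0.071, 0.2306]
tcp_rot: [0.326, 0.894, -0.105, 0.29]
contact_force: [-0.6, -1.0, -2.7]
opening: 0.58
finger_force: 37.6
```

{"op": "drive_tool", "data": {
  "moves": [
    [[0,0.14,0],[0,0,0],0.04],
    [[0,0.14,0],[0,0,0],0.04],
    [[0,0.14,0],[0,0,0],0.04],
    [[0,0.14,0],[0,0,0],0.04],
    [[0,0.07,0],[0,0,0],0.04]
  ]
}}

```text
time: 14.18
eef_pos: [0.4901, 0.0696, 0.232]
tcp_rot: [0.344, 0.939, 0.001, 0.001]
contact_force: [-0.3, 0.4, -2.4]
opening: 0.585
finger_force: 37.6
```

```bash
python3 -c "
from h import *
lip()
a=np.radians(-23.4);u=np.array([np.cos(a),np.sin(a)])
p=np.array([.4237,-.1685])+.0105*u   # caddy origin 2 mm behind mat centre, TCP 8 mm behind it
want([*p,.15],-23.4,0);want([*p,.0365],-23.4,0)"
```

```text
tilt 0.1752613395601351 lip [0.442  0.1104 0.202 ] r 0.0020672880770963736 cf [-0.3  0.4 -2.4] q [-0.06 -0.1   2.03  0.    1.22 -0.94] 14.175
now [0.4901 0.0696 0.232 ] cf [-0.3  0.4 -2.4] q [-0.06 -0.1   2.03  0.    1.22 -0.94]
shift [-0.1129 -0.222   0.0815] turn [ 0.0028  0.0013 -0.2929]
now [0.4901 0.0696 0.232 ] cf [-0.3  0.4 -2.4] q [-0.06 -0.1   2.03  0.    1.22 -0.94]
shift [-0.1128 -0.2223  0.195 ] turn [ 0.0028  0.0013 -0.2929]
```

{"op": "drive_tool", "data": {
  "moves": [
    [[0,0,0],[-0.01,-0.02,0],0.04],
    [[0,0,0],[-0.022,-0.043,0],0.04],
    [[0,0,0],[-0.025,-0.049,0],0.04],
    [[0,0,0],[-0.025,-0.049,0.01],0.04],
    [[0,0,0],[-0.021,-0.042,0.02],0.04]
  ]
}}

```text
time: 14.8
eef_pos: [0.4379, -0.1535, 0.2026]
tcp_rot: [0.343, 0.939, 0.0, 0.004]
contact_force: [1.3, -0.2, -2.6]
opening: 0.581
finger_force: 37.7
```

{"op": "drive_tool", "data": {
  "moves": [
    [[0,0,0],[-0.01,-0.019,0.02],0.04],
    [[0,0,-0.143],[0,0,0.03],0.04],
    [[0,0,-0.15],[0,0,0.03],0.04],
    [[0,0,0],[0,0,0.03],0.04],
    [[0,0,0],[0,0,0],0.04]
  ]
}}

```text
time: 15.42
eef_pos: [0.4316, -0.1712, 0.0895]
tcp_rot: [0.202, 0.979, 0.002, -0.001]
contact_force: [-0.6, -0.5, -2.4]
opening: 0.585
finger_force: 37.5
```

```bash
python3 -c "
from h import *
lip()
a=np.radians(-23.4);u=np.array([np.cos(a),np.sin(a)])
p=np.array([.4237,-.1685])+.0105*u
want([*p,.0365],-23.4,0)"
```

```text
tilt 0.20529745505098315 lip [ 0.3737 -0.1461  0.0597] r 0.2645886954258663 cf [-0.6 -0.5 -2.4] q [-0.6   0.02  2.2   0.    0.93 -1.76] 15.425
now [ 0.4316 -0.1712  0.0895] cf [-0.6 -0.5 -2.4] q [-0.6   0.02  2.2   0.    0.93 -1.76]
shift [-0.0023 -0.0008  0.053 ] turn [ 0.0026 -0.0025  0.001 ]
```

{"op": "drive_tool", "data": {
  "moves": [
    [[0.0026,-0.0025,0],[-0.002,-0.001,0.02],0.04],
    [[0,0,0],[0,0,0.02],0.04],
    [[0,0,0],[0,0,0.009],0.04],
    [[0,0,0],[0,0,0.002],0.04],
    [[0,0,0],[0,0,0],0.04]
  ]
}}

```text
time: 16.05
eef_pos: [0.4361, -0.1751, 0.0425]
tcp_rot: [0.202, 0.979, -0.002, 0.004]
contact_force: [0.2, -0.1, -0.9]
opening: 0.58
finger_force: 37.7
```

{"op": "drive_tool", "data": {
  "moves": [
    [[0,0,0],[0,0,0.001],0.04],
    [[0,0,0],[0,0,0],0.04]
  ]
}}

```text
time: 16.3
eef_pos: [0.4357, -0.1749, 0.0411]
tcp_rot: [0.202, 0.979, -0.002, 0.004]
contact_force: [-0.2, 0.3, -2.4]
opening: 0.584
finger_force: 37.7
```

{"op": "drive_tool", "data": {
  "moves": [
    [[0,0,0],[0,0,0.001],0.04],
    [[0,0,0],[0,0,0],0.04]
  ]
}}

```text
time: 16.55
eef_pos: [0.4354, -0.1747, 0.0396]
tcp_rot: [0.202, 0.979, -0.002, 0.003]
contact_force: [0.0, -0.6, -2.3]
opening: 0.577
finger_force: 37.7
```

{"op": "drive_tool", "data": {
  "moves": [
    [[0,0,0],[0.001,0,0.0015],0.04],
    [[0,0,0],[0,0,0],0.04]
  ]
}}

```text
time: 16.8
eef_pos: [0.4343, -0.1742, 0.038]
tcp_rot: [0.202, 0.979, -0.001, 0.003]
contact_force: [-0.3, 0.3, -1.9]
opening: 0.58
finger_force: 37.7
```

{"op": "drive_tool", "data": {
  "moves": [
    [[0,0,0],[0,0,0.0015],0.04],
    [[0,0,0],[0,0,0],0.04]
  ]
}}

```text
time: 17.05
eef_pos: [0.4344, -0.1743, 0.0365]
tcp_rot: [0.202, 0.979, -0.002, 0.003]
contact_force: [-0.4, -0.5, -2.3]
opening: 0.583
finger_force: 37.7
```

{"op": "drive_tool", "data": {
  "moves": [
    [[0,0,0],[0,0,0.001],0.04],
    [[0,0,0],[0,0,0],0.04]
  ]
}}

```text
time: 17.3
eef_pos: [0.4347, -0.1745, 0.0364]
tcp_rot: [0.202, 0.979, -0.002, 0.003]
contact_force: [-3.6, 0.9, 5.1]
opening: 0.578
finger_force: 38.3
```

{"op": "drive_tool", "data": {
  "moves": [
    [[0,0,0],[0,0,0.001],0.04],
    [[0,0,0],[0,0,0],0.04]
  ]
}}

```text
time: 17.55
eef_pos: [0.4347, -0.1745, 0.0363]
tcp_rot: [0.202, 0.979, -0.001, 0.002]
contact_force: [-7.1, 2.8, 13.5]
opening: 0.582
finger_force: 39.4
```

{"op": "drive_tool", "data": {
  "moves": [
    [[0,0,0],[0,0,-0.001],0.04],
    [[0,0,0],[0,0,0],0.054],
    [[0,0,0],[0,0,0],0.065],
    [[0,0,0],[0,0,0],0.085],
    [[0,0,0],[0,0,0],0.085]
  ]
}}

```text
time: 18.18
eef_pos: [0.4346, -0.1744, 0.0356]
tcp_rot: [0.202, 0.979, -0.002, 0.003]
contact_force: [-0.5, 0.2, -0.3]
opening: 0.996
finger_force: 0.0
```

{"op": "drive_tool", "data": {
  "moves": [
    [[0,0,0],[0,0,0],0.085],
    [[0,0,0],[0,0,-0.03],0.085],
    [[0,0,0],[0,0,-0.05],0.085],
    [[0,0,0],[0,0,-0.06],0.085],
    [[0,0,0],[0,0,-0.05],0.085]
  ]
}}

```text
time: 18.8
eef_pos: [0.4336, -0.1736, 0.2281]
tcp_rot: [0.202, 0.979, -0.002, 0.004]
contact_force: [1.0, -1.0, -0.2]
opening: 1.001
finger_force: 0.0
```

```bash
python3 -c "
from h import *
c=cam('wrist');d=cam('scene');import pickle;pickle.dump((c,d),open('w2.pkl','wb'))
A=c['image'][60:384,120:420]
B=cv2.resize(d['image'][130:290,130:300],(490,461),interpolation=cv2.INTER_CUBIC)
M=np.zeros((461,795,3),np.uint8);M[:324,:300]=A;M[:,305:795]=B;cv2.imwrite('pics/h.png',M[:,:,::-1])
lip()
# dial: bar direction 58.7 deg, grasp with yaw 58.7 => tool y across bar
want([.426,.2335,.16],58.7,0)"
```

```text
tilt 1.205379789296173 lip [ 0.3792 -0.1509  0.2017] r 0.26794065047206167 cf [ 0.6 -0.2  1.4] q [-0.6  -0.18  2.09 -0.    1.21 -1.76] 18.9
now [ 0.4365 -0.1755  0.233 ] cf [ 0.6 -0.2  1.4] q [-0.6  -0.18  2.09 -0.    1.21 -1.76]
shift [0.1729 0.3718 0.0679] turn [-0.0184  0.0138 -1.4311]
```

View pics/h.png

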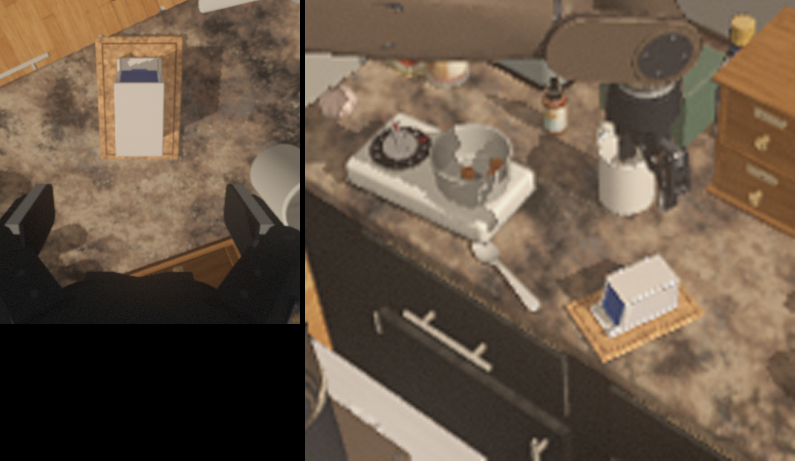

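Caddy upright on the mat with flap shut; lumps still in the hopper at (466,172) and (495,163). Wrist crop: caddy top (114..163, 82..155), lip edge at row 57, mat (98..181, 38..158). Checking the centring.

```bash
python3 -c "
from h import *
import pickle
c,d=pickle.load(open('w2.pkl','rb'))
P=lambda u,v,z:ray(c,u+120,v+60,z)[:2]
t=np.mean([P(*p,.062) for p in[(114,82),(163,82),(163,155),(115,155)]],0);l=P(139,57,.008);m=np.mean([P(*p,.006) for p in[(98,38),(181,38),(180,158),(102,158)]],0)
a=np.radians(-23.4);u=np.array([np.cos(a),np.sin(a)]);v=np.array([-u[1],u[0]])
for n,o in(('from top',t-.0075*u),('from lip',l+.055*u)): print(n,'origin-mat along,across',(o-m)@u,(o-m)@v)
"
```

```text
from top origin-mat along,across 0.0012862183504165582 -0.0017267676940004785
from lip origin-mat along,across 0.002917353763076833 -0.0016007892162871109
```

{"op": "drive_tool", "data": {
  "moves": [
    [[0,0,0],[0.01,0.02,0],0.085],
    [[0,0,0],[-0.005,0.05,0],0.085],
    [[0,0,0],[-0.005,0.06,0],0.085],
    [[0,0,0],[0.02,0.056,0],0.085],
    [[0,0,0],[0.035,0.045,0],0.085]
  ]
}}

```text
time: 19.52
eef_pos: [0.4743, 0.0623, 0.2238]
tcp_rot: [0.202, 0.979, -0.002, 0.003]
contact_force: [-0.1, 1.4, -0.1]
opening: 0.999
finger_force: 0.0
```

{"op": "drive_tool", "data": {
  "moves": [
    [[0,0,0],[0.035,0.045,0],0.085],
    [[0,0,0],[0.035,0.045,0],0.06],
    [[0,0,0],[0.035,0.035,0],0.05],
    [[-0.002,0.001,-0.16],[0,0,0],0.05],
    [[-0.002,0.001,-0.16],[0,0,0],0.05]
  ]
}}

```text
time: 20.15
eef_pos: [0.4264, 0.2175, 0.2226]
tcp_rot: [0.04, 0.999, -0.0, 0.001]
contact_force: [0.2, -1.0, 0.8]
opening: 0.584
finger_force: 0.0
```

{"op": "drive_tool", "data": {
  "moves": [
    [[-0.002,0.001,-0.16],[0,0,0],0.05],
    [[-0.002,0.001,-0.16],[0,0,0],0.05],
    [[-0.002,0.001,-0.16],[0,0,0],0.05],
    [[-0.002,0.001,-0.16],[0,0,0],0.05],
    [[-0.002,0.001,-0.16],[0,0,0],0.05]
  ]
}}

```text
time: 20.78
eef_pos: [0.4269, 0.2165, 0.2227]
tcp_rot: [-0.352, 0.936, 0.004, -0.001]
contact_force: [0.3, 0.4, 0.2]
opening: 0.587
finger_force: 0.0
```

{"op": "drive_tool", "data": {
  "moves": [
    [[-0.002,0.001,-0.16],[0,0,0],0.05],
    [[-0.002,0.001,-0.15],[0,0,0],0.05],
    [[0,0,0],[0,0,0],0.05]
  ]
}}

```text
time: 21.15
eef_pos: [0.427, 0.2166, 0.2229]
tcp_rot: [-0.489, 0.872, 0.006, -0.002]
contact_force: [-0.1, 0.5, 0.5]
opening: 0.585
finger_force: 0.0
```

```bash
python3 -c "
from h import *
want([.426,.2335,.16],58.7,0)
c=cam('wrist');import pickle;pickle.dump(c,open('w3.pkl','wb'));save(c,'i.png',None,1.5)"
```

```text
now [0.427  0.2166 0.2229] cf [-0.1  0.5  0.5] q [ 0.25 -0.13  2.07  0.01  1.21 -2.34]
shift [-0.0138  0.0089  0.063 ] turn [ 0.012   0.0025 -0.0031]
```

View pics/i.png

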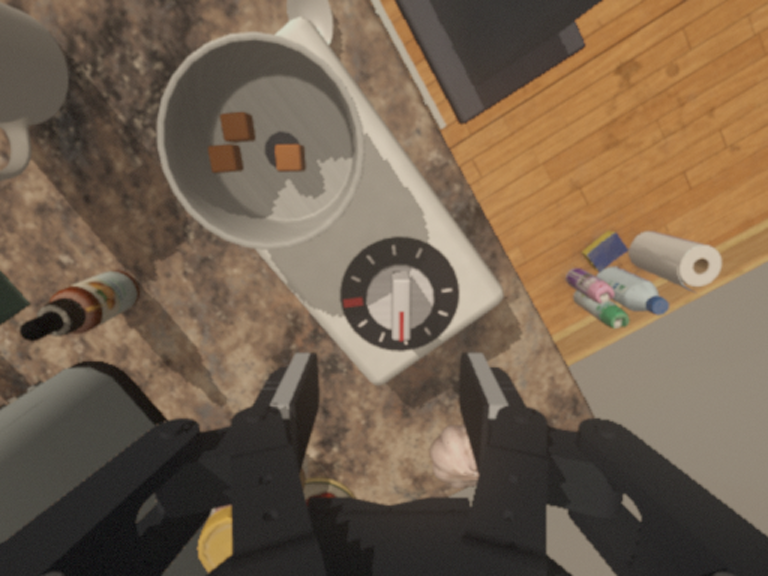

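Wrist view: all three lumps are in the hopper at (237,126), (225,158) and (289,157). The dial bar runs from (402,273) to (401,342), with its pointer end at (401,342). Red mark is at (353,302), scale ring centre (400,294).

```bash
python3 -c "
from h import *
import pickle
c=pickle.load(open('w3.pkl','rb'))
P=lambda u,v,z:ray(c,u/1.5,v/1.5,z)[:2]
e1,e2=P(402,275,.082),P(401,342,.082);o=P(400,294,.049);mk=P(353,302,.049)
ax=(e1+e2)/2;d=e2-e1
print('axis bar',ax,'ring',o,'len',np.linalg.norm(d),'bar deg',np.degrees(np.arctan2(d[1],d[0])))
for b in(ax,o,(ax+o)/2):
    m=mk-b;print('mark deg',np.degrees(np.arctan2(m[1],m[0])),np.linalg.norm(m))
g=P(500,290,.048)-P(377,383,.048);print('grinder yaw',np.degrees(np.arctan2(-g[1],-g[0])),np.linalg.norm(g))
want([*(ax+o)/2,.079],58.7,0)"
```

```text
axis bar [0.4274583 0.236972 ] ring [0.42702432 0.23684913] len 0.045603631680245255 bar deg 58.16826145745426
mark deg -22.102356351493857 0.033984459500485203
mark deg -21.63998336918501 0.03434143362026836
mark deg -21.869962001381644 0.034162668465797165
grinder yaw 8.152966094796936 0.1157797833512107
now [0.427  0.2166 0.223 ] cf [0.8 0.5 0.7] q [ 0.25 -0.13  2.07  0.01  1.21 -2.34]
shift [-0.017   0.0087  0.1442] turn [ 0.0118  0.0027 -0.0039]
```

{"op": "drive_tool", "data": {
  "moves": [
    [[0.011,0.0025,-0.012],[-0.017,0.0087,0.02],0.045],
    [[0,0,0],[0,0,0.05],0.045],
    [[0,0,0],[0,0,0.05],0.045],
    [[0,0,0],[0,0,0.015],0.045],
    [[0,0,0],[0,0,0],0.045]
  ]
}}

```text
time: 21.82
eef_pos: [0.4285, 0.2359, 0.0886]
tcp_rot: [-0.494, 0.869, 0.0, -0.0]
contact_force: [0.3, -0.8, -0.2]
opening: 0.524
finger_force: 0.0
```

```bash
python3 -c "
from h import *
want([.4272,.2369,.079],58.2,0)"
```

```text
now [0.4285 0.2359 0.0886] cf [ 0.3 -0.8 -0.2] q [ 0.3   0.08  2.14  0.    0.93 -2.31]
shift [-0.0002  0.0016  0.0096] turn [ 0.001  -0.0001  0.0184]
```

{"op": "drive_tool", "data": {
  "moves": [
    [[0,0,0.018],[0,0.0016,0.009],0.035],
    [[0,0,0],[0,0,0],0.02],
    [[0,0,0],[0,0,0],0.008],
    [[0,0,0],[0,0,0],0.008],
    [[0,0,0],[0,0,0],0.008]
  ],
  "grip_force": 25
}}

```text
time: 22.45
eef_pos: [0.428, 0.2371, 0.0812]
tcp_rot: [-0.487, 0.873, 0.0, 0.001]
contact_force: [-2.4, 0.1, 5.6]
opening: 0.133
finger_force: 30.5
```

```bash
python3 -c "
from h import *
want([.4272,.2369,.079],-21.9,0)"
```

```text
now [0.428  0.2371 0.0812] cf [-2.4  0.1  5.6] q [ 0.3   0.09  2.14  0.    0.91 -2.29]
shift [0.0007 0.0006 0.0022] turn [9.0000e-04 2.8000e-03 1.3995e+00]
```

{"op": "drive_tool", "data": {
  "moves": [
    [[0,0,0],[0,0,-0.001],0.008],
    [[0,0,0.1],[0,0,0],0.008],
    [[0,0,0.15],[0,0,0],0.008],
    [[0,0,0.15],[0,0,0],0.008],
    [[0,0,0.15],[0,0,0],0.008]
  ]
}}

```text
time: 23.08
eef_pos: [0.4277, 0.2374, 0.0812]
tcp_rot: [-0.229, 0.973, 0.001, 0.001]
contact_force: [-0.3, 3.5, 1.6]
opening: 0.133
finger_force: 29.9
```

{"op": "drive_tool", "data": {
  "moves": [
    [[0,0,0.15],[0,0,0],0.008],
    [[0,0,0.15],[0,0,0],0.008],
    [[0,0,0.15],[0,0,0],0.008],
    [[0,0,0.15],[0,0,0],0.008],
    [[0,0,0.15],[0,0,0],0.008]
  ]
}}

```text
time: 23.7
eef_pos: [0.4276, 0.2381, 0.0812]
tcp_rot: [0.144, 0.99, 0.002, 0.001]
contact_force: [-0.2, 5.8, 0.5]
opening: 0.129
finger_force: 29.8
```

{"op": "drive_tool", "data": {
  "moves": [
    [[0,0,0.1],[0,0,0],0.008],
    [[0,0,0],[0,0,0],0.008]
  ]
}}

```text
time: 23.95
eef_pos: [0.4276, 0.2381, 0.0812]
tcp_rot: [0.191, 0.982, 0.002, 0.001]
contact_force: [-0.4, 4.9, 0.5]
opening: 0.13
finger_force: 29.8
```

```bash
python3 -c "
from h import *
want([.4272,.2369,.079],-21.9,0)"
```

```text
now [0.4276 0.2381 0.0812] cf [-0.4  4.9  0.5] q [ 0.3   0.09  2.14  0.    0.91 -0.89]
shift [-0.0001 -0.0013  0.0022] turn [ 0.0047  0.0002 -0.0024]
```

Release, lift, and look.

{"op": "drive_tool", "data": {
  "moves": [
    [[0,0,0],[0,0,0],0.03],
    [[0,0,0],[0,0,0],0.05],
    [[0,0,0],[0,0,0],0.05],
    [[0,0,0],[0,0,-0.03],0.05],
    [[0,0,0],[0,0,-0.05],0.05]
  ]
}}

```text
time: 24.58
eef_pos: [0.4258, 0.236, 0.1598]
tcp_rot: [0.19, 0.982, -0.001, -0.002]
contact_force: [0.8, -0.1, 0.2]
opening: 0.588
finger_force: 0.0
```

{"op": "drive_tool", "data": {
  "moves": [
    [[0,0,0],[0,0,-0.05],0.05],
    [[0,0,0],[0,0,-0.02],0.05],
    [[0,0,0],[0,0,0],0.05]
  ]
}}

```text
time: 24.95
eef_pos: [0.4283, 0.2369, 0.2332]
tcp_rot: [0.19, 0.982, 0.002, 0.002]
contact_force: [-0.2, 0.0, 0.5]
opening: 0.585
finger_force: 0.0
```

```bash
python3 -c "
from h import *
import pickle
c=cam('wrist');pickle.dump(c,open('w4.pkl','wb'))
X=proj(c,[.4272,.2369,.06]);x0,y0=int(X[0])-65,max(0,int(X[1])-50);print(x0,y0);save(c,'j.png',(x0,y0,130,100),6)"
```

```text
193 129
```

View pics/j.png

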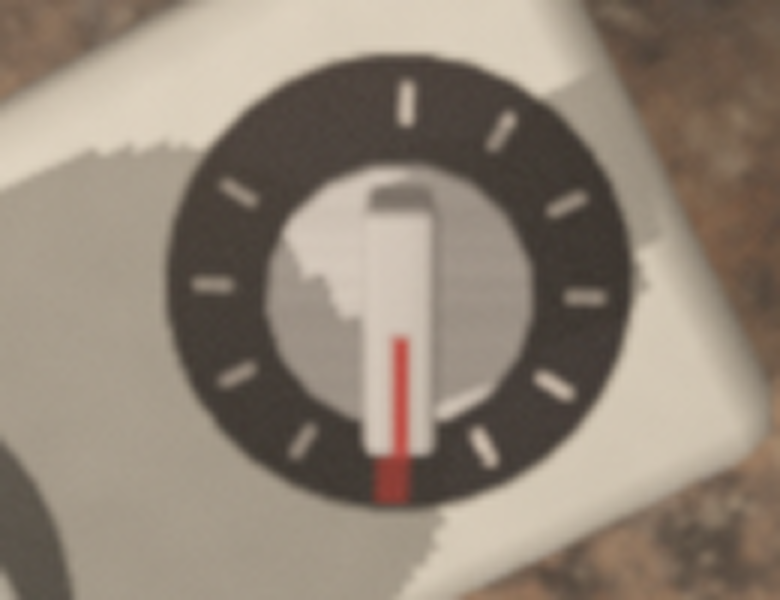

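The pointer line is vertical at column 400. The mark at (393,480) lies opposite the tick at (406,104), which puts the dial about 2° short clockwise. I'll regrip and add 0.035 rad.

{"op": "drive_tool", "data": {
  "moves": [
    [[0,0,0],[0,0,0.05],0.05],
    [[0,0,0],[0,0,0.06],0.05],
    [[0,0,0],[0,0,0.03],0.05],
    [[0,0,0],[0,0,0.01],0.04],
    [[0,0,0],[0,0,0],0.03]
  ]
}}

```text
time: 25.62
eef_pos: [0.4268, 0.2366, 0.0802]
tcp_rot: [0.19, 0.982, 0.0, -0.001]
contact_force: [0.5, -0.5, -0.2]
opening: 0.355
finger_force: 0.0
```

{"op": "drive_tool", "data": {
  "moves": [
    [[0,0,0],[0,0,0],0.02],
    [[0,0,0],[0,0,0],0.008],
    [[0,0,0],[0,0,0],0.008],
    [[0,0,0.035],[0,0,0],0.008],
    [[0,0,0],[0,0,0],0.008]
  ]
}}

```text
time: 26.25
eef_pos: [0.4288, 0.2376, 0.0828]
tcp_rot: [0.208, 0.978, 0.002, 0.002]
contact_force: [-0.6, 3.7, 6.2]
opening: 0.133
finger_force: 31.1
```

{"op": "drive_tool", "data": {
  "moves": [
    [[0,0,0],[0,0,0],0.03],
    [[0,0,0],[0,0,0],0.05],
    [[0,0,0],[0,0,0],0.05],
    [[0,0,0],[0,0,-0.03],0.05],
    [[0,0,0],[0,0,-0.05],0.05]
  ]
}}

```text
time: 26.88
eef_pos: [0.4255, 0.236, 0.1594]
tcp_rot: [0.208, 0.978, -0.001, -0.002]
contact_force: [1.0, 1.0, -0.9]
opening: 0.588
finger_force: 0.0
```

{"op": "drive_tool", "data": {
  "moves": [
    [[0,0,0],[0,0,-0.05],0.05],
    [[0,0,0],[0,0,-0.02],0.05],
    [[0,0,0],[0,0,0],0.05]
  ]
}}

```text
time: 27.25
eef_pos: [0.4282, 0.2369, 0.2329]
tcp_rot: [0.207, 0.978, 0.001, 0.002]
contact_force: [-0.4, -0.1, -0.5]
opening: 0.586
finger_force: 0.0
```

```bash
python3 -c "
from h import *
c=cam('wrist');im=c['image'][129:229,193:323];h=cv2.cvtColor(im,cv2.COLOR_RGB2HSV)
m=cv2.inRange(h,(0,110,80),(8,255,255))|cv2.inRange(h,(172,110,80),(179,255,255))
ys,xs=np.nonzero(m)
for lo,hi,z in((0,74,.082),(77,100,.049)):
    k=(ys>=lo)&(ys<hi);u,v=xs[k].mean()+193,ys[k].mean()+129;print(k.sum(),u,v,ray(c,u,v,z))
k=ys<74;pf=np.polyfit(ys[k],xs[k],1);P=[ray(c,np.polyval(pf,y)+193,y+129,.082)[:2] for y in(57,73)];d=P[1]-P[0];print('pointer deg',np.degrees(np.arctan2(d[1],d[0])),'img',np.degrees(np.arctan(pf[0])))
q=ctrl.get_state();print(q['eef_pos'],q['time'])"
```

```text
34 259.5 194.0 [0.43628436 0.23401574 0.082     ]
42 259.5 209.0 [0.46133325 0.22311205 0.049     ]
pointer deg -23.952209070757622 img -1.4723724345429466e-14
[0.42720648 0.23658935 0.23091607] 27.3
```

```bash
python3 -c "
from h import *
c=cam('wrist');X=proj(c,[.4272,.2369,.06]);print(X);save(c,'k.png',(193,129,130,100),6)
a=np.hstack([cv2.resize(cam(n)['image'],(400,300)) for n in('top','scene')]);
k=cv2.resize(c['image'][129:229,193:323],(390,300),interpolation=cv2.INTER_CUBIC)
s=cv2.resize(cam('scene')['image'][120:300,100:330],(400,300))
cv2.imwrite('pics/l.png',np.hstack([k,s])[:,:,::-1])"
```

```text
[259.38832446 181.0693358 ]
```

View pics/l.png

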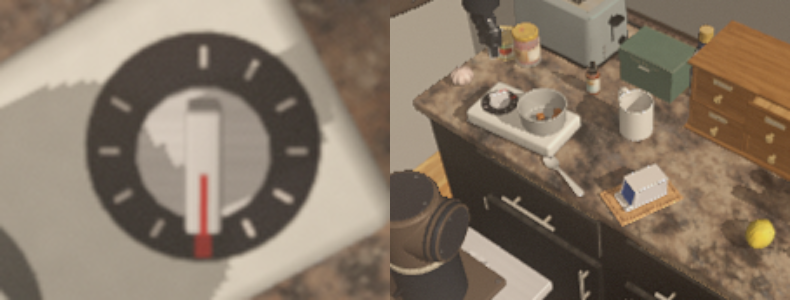

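The pointer (column 204) is now in line with the red mark (203,246) and the opposite tick (203,57). The caddy stands on its mat with the flap shut, and the bystanders are in place. Handing in.

```bash
python3 -c "
from plant import ctrl
print(ctrl.sign_off())"
```

```text
the job is handed in; nothing more can be done
None
```

The job is handed in: all three sugar lumps are in the hopper, the caddy stands empty and upright within about 3 mm of the mat's centre with its flap shut, the dial pointer is on the red mark, and the mug, lemon and garlic were left alone (about 27 s used, tilt at most 48°).

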